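# Turn the glaze sample leaf

### The job

Of the two glaze sample stands, find the one with round test tiles: push its leaf up by the overhanging thumb tab and over the spine, and press it down gently until it lies flat on the other side, then move clear. Do not pinch the leaf or fling it, and leave the leaf with square tiles and all the pottery and tools around where they are.

Things in the scene. Friction and masses are not known exactly. Their poses are not given: they have to be found in the camera images.
- round_stand: wooden stand fixed to the table, round tiles. Plinth 170 (x) x 140 (y) x 54 mm tall; origin: centre of its underside; its -x side is the tab side (right, to -y of the robot), its +x side the left side. Rest rails along x = +-80 mm rise to 66 mm
- round_spine (a point): middle of that stand's spine, 70 mm above the table; the hinge line runs through it along the stand's y axis, at the leaf's half thickness; steel lugs at its ends (y = +-66 mm, tops 82 mm above the table)
- round_tab (a point): middle of the tab's outer edge, at half thickness. Plywood leaf 8 mm thick, 118 mm wide along the spine, reaching 86 mm from the hinge line; its 50 mm wide tab goes on to 112 mm, so at joint 0 it overhangs the plinth's right side by 27 mm, 66 mm above the table. Six round tiles (29 mm across, 5 mm thick) on the face that starts on top; other face bare. z: out of the tiled face
- round_leaf (a joint): angle of that leaf: 0 = flat on the right side, 1.57 = upright, 3.14 = flat on the left side, tiles down (the stop). Leaf about 0.2 kg, varies by a quarter; stiff hinge (0.16 N m): the leaf stays at any angle where it is left and must be pushed all the way, with 2 to 4 N at the tab
- square_stand: the other stand, of the same build, to be left alone: wooden stand fixed to the table, square tiles. Plinth 170 (x) x 140 (y) x 54 mm tall; origin: centre of its underside; its -x side is the tab side (right, to -y of the robot), its +x side the left side. Rest rails along x = +-80 mm rise to 66 mm
- square_spine (a point): middle of that stand's spine, 70 mm above the table; the hinge line runs through it along the stand's y axis, at the leaf's half thickness; steel lugs at its ends (y = +-66 mm, tops 82 mm above the table)
- square_tab (a point): middle of the tab's outer edge, at half thickness. Plywood leaf 8 mm thick, 118 mm wide along the spine, reaching 86 mm from the hinge line; its 50 mm wide tab goes on to 112 mm, so at joint 0 it overhangs the plinth's right side by 27 mm, 66 mm above the table. Six square tiles (29 mm across, 5 mm thick) on the face that starts on top; other face bare. z: out of the tiled face
- square_leaf (a joint): angle of that leaf: 0 = flat on the right side, 1.57 = upright, 3.14 = flat on the left side, tiles down (the stop). Leaf about 0.2 kg, varies by a quarter; stiff hinge (0.16 N m): the leaf stays at any angle where it is left and must be pushed all the way, with 2 to 4 N at the tab
- mug: loose white mug, 84 mm across, 75 mm tall, beyond the two stands; origin: centre of its underside
- cup: loose cup, 90 mm across, 70 mm tall, left of the stands; origin: centre of its underside
- bowl: loose bowl, 124 mm across, 50 mm tall, beyond the stands at the right; origin: centre of its underside
- tape: loose ring of tape, 60 mm across, 18 mm tall, between the stands; origin: centre of its underside
- brush: loose brush lying at the left
- spatula: loose spatula lying at the right
- jar: loose closed jar, 64 mm across, 80 mm tall, beyond the stands at the left; origin: centre of its underside

How it is judged (in metres and radians):
On the way:
1. the round-tile leaf is pushed up past upright (value of joint round_leaf between 1.65 and 2.9 rad), for 0.05 s.
At the end, for the whole second after the job is handed in: The leaf with round tiles lies at rest on the other (left) side within 0.08 rad of fully flat (joint above 3.06); the square-tile leaf's tab is within 20 mm and every loose thing within 30 mm of where it began (value of joint round_leaf above 3.06 rad and velocity of joint round_leaf between -0.05 and 0.05 rad/s and distance of square_tab from where it was at the start of the episode below 0.02 m and distance of each of mug, cup, bowl, tape, brush, spatula, jar from where it was at the start of the episode below 0.03 m); the robot touches nothing.
It fails at once if the leaf is pinched or forced (more than 35 N between fingers and leaf) (contact force between the fingers and round_leaf above 35 N).
It fails at once if the leaf is flung (faster than 5 rad/s) (velocity of joint round_leaf above 5 rad/s).
It fails at once if the leaf with square tiles is moved by more than 20 mm at its tab (distance of square_tab from where it was at the start of the episode above 0.02 m).
It fails at once if a bystander is moved or lifted by more than 30 mm (distance of any of mug, cup, bowl, tape, brush, spatula, jar from where it was at the start of the episode above 0.03 m).
It also fails if it takes over 48 s, if anything falls off the work surface, if the arm or the gripper's body presses on something with over 40 N, if the wrist force passes 120 N, or if a joint passes its speed limit or range.

### The arm

A 6-joint arm with a two-finger parallel gripper is mounted at the origin on the work surface. World frame = base frame: x ahead of the robot, y to its left, z up, the work surface at z = 0. Lengths are in m, angles in degrees, forces in N, time in s.
With the tool pointing down it reaches from about 0.25 to 0.725 m from the base axis. Payload 9.7 kg.
Tool frame: the origin (TCP) lies at the very end of the fingers, on their centre line; the grasp point (between the pads) lies 19 mm behind it; z points along the fingers, y is the line along which they close (so a half turn about z gives the same grasp; the last joint's range is limited). The gripper opens to 85 mm and grips with 20 to 120 N. Pads are 22 mm wide; open, the fingers measure 114 mm over their backs; the gripper's body (76 mm by 85 mm) begins 54 mm behind the grasp point. The pads swing forward as they close: fully open they stand 13 mm farther back than shut.
Start: joints at [-76.146, 4.979, 10.078, 95.1, 0, 90], TCP at [0.132, -0.534, 0.231] pointing down, gripper open.
Joint ranges: [-179.16, 179.16], [-48.56, 103.87], [-65.8, 70.77], [-126.05, 130.52], [-82.76, 87.17], [-180, 180]. Speed limits (degrees/s): [127.2, 127.2, 147.25, 180, 180, 180].

### API

Orientations are given as [roll, pitch, yaw] about the fixed x, y, z axes, in that order (R = Rz(yaw) Ry(pitch) Rx(roll)).
In Python, from workcell import bot gives the robot as it stands.
- The arm moves only by the tool arm_command, never from a script. Its argument "series" is a list of rows, each a list of 4 numbers: the shift along the tool's x, y, z in m, then the turn about the tool's z in rad. A call has exactly 5 rows; each row is the pose to reach, as a shift and turn from the pose commanded when the call began, along the tool's axes at that moment; what a row does not reach only later rows make up. A row lasts 1/10 s, in which the tool goes at most 50 mm and 8.59 degrees, less where a joint would pass 70% of its speed; a pose out of reach is approached as far as the arm can. A call with a gripper value outside its range is refused whole. "hand" is the finger opening in m, from 0 to 0.0854, set as the call begins (left out, the last holds). The fingers move at their own pace and stop on an object; "grip_force" is the grip in N (left out, the last holds). Time passes only in rows, so rows that repeat a pose let the fingers close, or fill a call up. It gives the time, the measured TCP pose, the force, the opening and the grip force at its end, in the units of the state.
- bot.get_obs(): the state, without advancing time (a new reading comes with each control period).
- bot.camera(name): name is "scene" or "top"; returns a dict with "color" (384x512x3 uint8, blue, green, red), "camera_matrix" (3x3 intrinsics, pixels), "xyz" and "orientation" of the camera in the world. Camera axes: x right, y up, looking along -z (the intrinsics and any distortion apply to the point x, -y, -z); pixel columns grow to the right and rows downward; lengths in m; the calibration is good to about 2 mm. A picture is of the moment at which its call begins. There is no depth.
- bot.job_done(): hands the job in; it is judged then, once.
Trained networks look in the newest picture that a camera, given by its name, has taken for a name from the list of things; names that differ only in an ending like _2 or _b are one class to them, and where a whole thing is asked for, a point or a joint stands for the part that bears it (a point fixed in the world has none). Each returns a list of dicts, best first, with "confidence" (0 to 1); they miss things now and then, are a little off and sometimes report something else, mostly with a low value. They report only what shows in the picture. A call takes as long as a camera call.
- bot.find_in(camera, target): "location" ([column, row] in pixels, amid what is visible of it).
- bot.mark_of(camera, target): "location" ([column, row] in pixels: a listed point, or the origin of a listed thing).
The state is a dict: "time": time; "q": joint angles; "qd": joint speeds; "joint_efforts": joint torques, N m; "ee_pos": TCP position; "tcp_rot": TCP orientation; "wrist_force": force on the tool from outside, world axes, zero at the start; "torque": the same for the moment, N m; "opening": finger opening in m; "grasp_force": force on a finger pad.
Only numpy, scipy, OpenCV 4.12 (cv2) and the standard library are available. Lean on these libraries where they do the work, as an engineer would, in place of code of your own. Each camera call takes 0.05 s, during which the arm holds its last target. There are 200 camera calls.

## Working session

There is one attempt and no reset: what is moved stays moved. The work goes in short steps, Python scripts to look and compute and a tool call to move; the robot and the scene stay as the last step left them, time stands still between calls to the robot, and variables do not carry over. Pictures are saved under pics/ and viewed, at most 10 in all, crops included, and the job is handed in when it is done.

Besides the shell and the picture viewer there is one more tool, called after ">>>" as name(argument=value, ...), one argument or row to a line, values as JSON. arm_command: Moves the arm, as the interface text tells. Its arguments: {"type":"object","properties":{"series":{"type":"array"},"hand":{"type":"number"},"grip_force":{"type":"number"}},"required":["series"]}

```bash
mkdir -p pics
cat > h.py <<'E'
import numpy as np, cv2
from scipy.spatial.transform import Rotation as R
from workcell import bot
def ray(c,uv):
    K=np.array(c["camera_matrix"]);d=np.linalg.inv(K)@[uv[0],uv[1],1]
    d=np.array([d[0],-d[1],-d[2]]);o=np.array(c["orientation"])
    M=R.from_euler('xyz',o,degrees=True).as_matrix() if o.shape==(3,) else (o if o.shape==(3,3) else R.from_quat(o).as_matrix())
    return np.array(c["xyz"]),M@d
def atz(c,uv,z):
    p,d=ray(c,uv);return p+d*(z-p[2])/d[2]
E
python3 - <<'E'
from h import *
Z=dict(round_stand=0,round_spine=.07,round_tab=.066,square_stand=0,square_spine=.07,square_tab=.066,mug=0,cup=0,bowl=0,tape=0,brush=.005,spatula=.005,jar=0)
ims=[]
for n in("top","scene"):
    c=bot.camera(n);print(n,c["xyz"],c["orientation"]);ims.append(c["color"].copy())
    for k,z in Z.items():
        for r in bot.mark_of(n,k)[:2]:print(k,np.round(r["location"],1),round(r["confidence"],2),np.round(atz(c,r["location"],z),3))
    cv2.imwrite(f"pics/{n}0.png",cv2.resize(c["color"],(800,600)))
print(bot.get_obs())
E
```

```text
top [0.37282953 0.03596827 1.1936446 ] [ 10.21553006  -1.46323856 -89.47417955]
round_stand [318.1 206.1] 0.86 [ 0.544 -0.199  0.   ]
round_spine [320.4 202.1] 0.55 [ 0.546 -0.192  0.07 ]
round_tab [356.6 208.2] 0.84 [ 0.53  -0.297  0.066]
square_stand [191.9 214.6] 0.87 [0.514 0.182 0.   ]
square_tab [228.2 196. ] 0.71 [0.561 0.072 0.066]
mug [309.3 137.7] 0.66 [ 0.76  -0.176  0.   ]
mug [182.5 137.9] 0.66 [0.753 0.219 0.   ]
cup [105.7 194.5] 0.65 [0.571 0.443 0.   ]
bowl [308.  138.8] 0.59 [ 0.757 -0.172  0.   ]
tape [255.5 239.7] 0.72 [ 0.441 -0.01   0.   ]
brush [129.5 256.6] 0.85 [0.388 0.359 0.005]
brush [183.6 140. ] 0.24 [0.745 0.215 0.005]
spatula [386.8 254. ] 0.6 [ 0.402 -0.401  0.005]
jar [183.9 136.9] 0.82 [0.756 0.215 0.   ]
jar [252.4 133.9] 0.25 [0.77  0.002 0.   ]
scene [ 1.35851621 -0.04156296  0.86866709] [43.94050284 -1.21144515 87.65470843]
round_stand [189.5 201. ] 0.92 [ 0.567 -0.196  0.   ]
round_spine [192.7 184. ] 0.57 [ 0.563 -0.18   0.07 ]
round_tab [152.2 177.3] 0.94 [ 0.529 -0.303  0.066]
square_stand [310.2 188.9] 0.91 [0.523 0.182 0.   ]
square_spine 
[... 428 characters left out ...]
7.9] 0.78 [0.751 0.222 0.   ]
{'time': 1.4, 'q': array([-7.61447335e+01,  4.97903389e+00,  1.00792551e+01,  9.50992438e+01,
        4.21154266e-04,  8.99997363e+01]), 'qd': array([-0.01663321, -0.01804198, -0.0329172 , -0.05624583,  0.05376948,
        0.10481095]), 'joint_efforts': array([-1.30600867e-03, -5.20097709e+01,  4.64863014e+01,  1.83686592e-03,
        1.11351346e-05,  1.07433439e-05]), 'ee_pos': array([ 0.13171178, -0.53400142,  0.23129219]), 'tcp_rot': array([ 1.79999023e+02, -4.21149769e-04,  1.38555301e+01]), 'wrist_force': array([0.25711044, 0.30543434, 0.40595852]), 'torque': array([-0.02535707, -0.00208278, -0.00568368]), 'grasp_force': 0.0, 'opening': 0.08543981062631023}
```

View pics/top0.png

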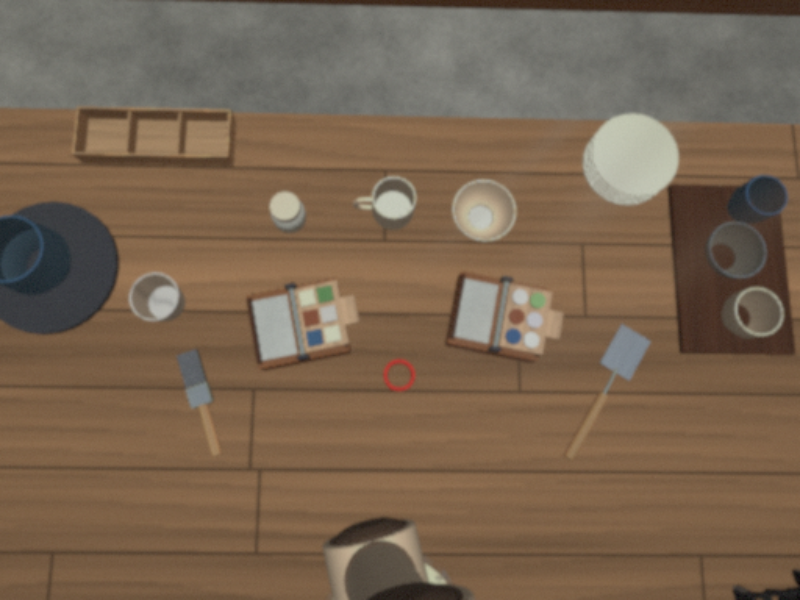

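View pics/scene0.png

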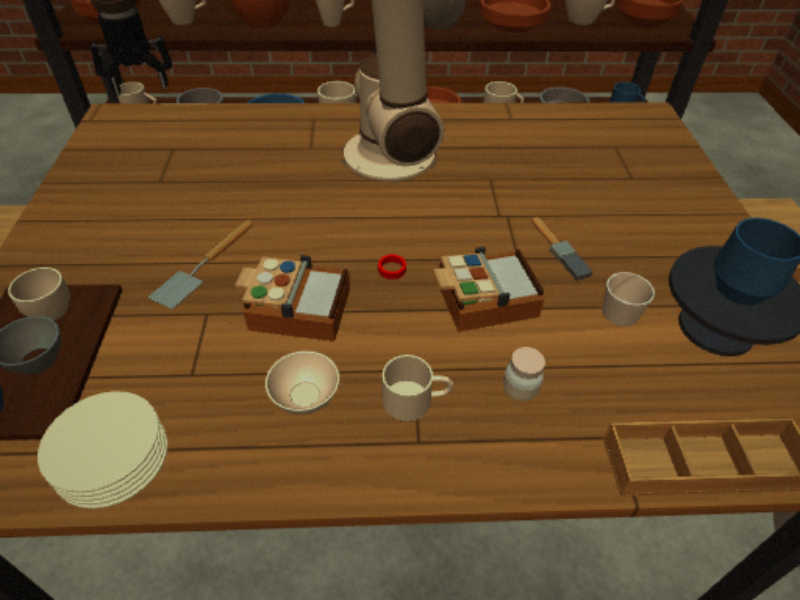

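The round-tile stand is the right-hand one in the top view, with its spine near (501,314) and tab near (556,323) in the 800-px picture. The square one is at the left (~(300,325)). The fit will use both cameras, and an overlay of the model will check it.

```bash
cat > fit.py <<'E'
from h import *
from scipy.optimize import least_squares
def proj(c,P):
    M=R.from_euler('xyz',c["orientation"],degrees=True).as_matrix()
    p=(np.atleast_2d(P)-c["xyz"])@M; p=p*[1,-1,-1]; q=p@np.array(c["camera_matrix"]).T
    return q[:,:2]/q[:,2:]
def stand(v,L):
    L=np.atleast_2d(L).astype(float);a=np.radians(v[2]);o=L.copy()
    o[:,0]=v[0]+np.cos(a)*L[:,0]-np.sin(a)*L[:,1];o[:,1]=v[1]+np.sin(a)*L[:,0]+np.cos(a)*L[:,1];return o
E
python3 - <<'E'
from fit import *
L={"round_stand":[0,0,0],"round_spine":[0,0,.07],"round_tab":[-.112,0,.07]}
obs=[];C={}
for n in("top","scene"):
    for i in range(3):
        C[n]=bot.camera(n)
        for k in L:
            for r in bot.mark_of(n,k)[:1]:
                if r["confidence"]>.4: obs.append((n,k,r["location"]))
f=lambda v:np.concatenate([(proj(C[n],stand(v,L[k]))[0]-uv) for n,k,uv in obs])
s=least_squares(f,[.545,-.195,80],loss="soft_l1",x_scale=[.01,.01,1]);print(s.x)
for (n,k,uv),e in zip(obs,f(s.x).reshape(-1,2)):print(n,k,np.round(e,1))
x=85e-3;y=70e-3
polys=[[[-x,-y,.054],[x,-y,.054],[x,y,.054],[-x,y,.054]],[[0,-.066,.082],[0,.066,.082]],[[-.086,-.025,.07],[-.112,-.025,.07],[-.112,.025,.07],[-.086,.025,.07]],
[[x,-y,0],[x,y,0],[-x,y,0]]]
out=[]
for n in C:
    S=4;im=cv2.resize(C[n]["color"],None,fx=S,fy=S,interpolation=cv2.INTER_CUBIC)
    for p in polys:cv2.polylines(im,[np.int32((proj(C[n],stand(s.x,p))+.5)*S)],False,(0,255,255),1)
    u=(proj(C[n],stand(s.x,[0,0,.05]))[0]*S).astype(int);out.append(im[u[1]-200:u[1]+200,u[0]-200:u[0]+200])
cv2.imwrite("pics/fit.png",np.hstack(out))
E
```

```text
[ 0.5481324  -0.19105056 79.47630079]
top round_stand [-1.8 -0.8]
top round_spine [-0.7 -0.6]
top round_tab [ 1.  -0.5]
top round_stand [-3.5 -0.9]
top round_spine [-0.6 -0.6]
top round_tab [-0.4  0. ]
top round_stand [-0.3 -2.3]
top round_spine [-0.4 -1.8]
top round_tab [ 1.5 -0.2]
scene round_stand [ 1.5 -6. ]
scene round_spine [-2.7 -3.3]
scene round_tab [-0.5 -2.8]
scene round_stand [-0.9 -2.6]
scene round_spine [-3.4 -3. ]
scene round_tab [-1.9  0.3]
scene round_stand [ 2.3 -3.2]
scene round_spine [-1.4 -1.4]
scene round_tab [ 0.6 -1.4]
```

View pics/fit.png

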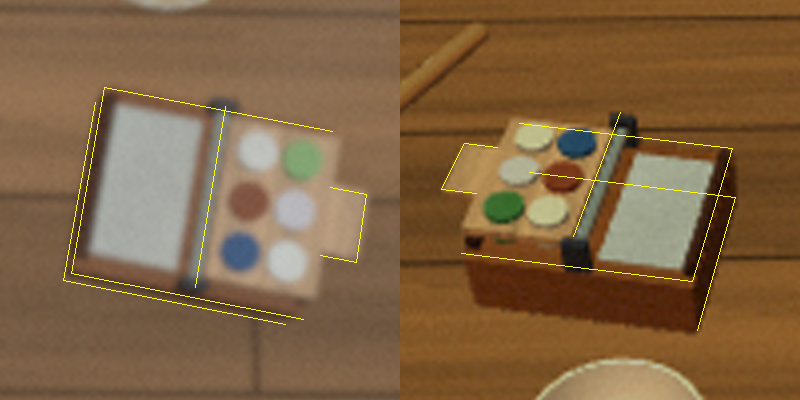

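The overlay fits: the lugs, tab edge and plinth corners agree within about 2 mm, with the stand at (0.548, -0.191) and yaw 79.5°. The fingers go shut, pad sides facing the tab edge.

>>> arm_command(
  series=[
    [0.043, -0.011, 0, -0.145],
    [0.086, -0.022, 0, -0.29],
    [0.129, -0.033, 0, -0.435],
    [0.172, -0.044, 0, -0.58],
    [0.215, -0.054, 0, -0.725],
  ],
  hand=0,
  grip_force=20,
)

```text
time: 3.1
ee_pos: [0.3289, -0.429, 0.2315]
tcp_rot: [180.0, 0.0, 55.7]
wrist_force: [0.8, -0.4, 0.2]
opening: 0.0125
grasp_force: 0.0
```

```bash
cat > go.py <<'E'
import sys
from h import *
V=(.548,-.191,79.5)
o=bot.get_obs();p=o["ee_pos"];a=np.radians(V[2]);u=np.array([np.cos(a),np.sin(a)]);w=np.array([-u[1],u[0]])
d=p[:2]-V[:2];print("t",round(o["time"],2),"local x,y,z",np.round([d@u,d@w,p[2]],4),"rot",np.round(o["tcp_rot"],2),"F u,w,z",np.round([o["wrist_force"][:2]@u,o["wrist_force"][:2]@w,o["wrist_force"][2]],2),"op",round(o["opening"],4))
if len(sys.argv)>3:
    g=np.array([float(s) for s in sys.argv[1:4]]);W=np.array([*(np.array(V[:2])+g[0]*u+g[1]*w),g[2]])
    print("shift",np.round(R.from_euler('xyz',o["tcp_rot"],degrees=True).inv().apply(W-p),4),"turn",np.round(np.radians(o["tcp_rot"][2]-V[2]),4))
E
python3 go.py -.140 0 .23
```

```text
t 3.1 local x,y,z [-0.274   0.1721  0.2315] rot [1.7998e+02 1.0000e-02 5.5720e+01] F u,w,z [-0.29 -0.88  0.23] op 0.0125
shift [0.192  0.1035 0.0015] turn -0.415
```

>>> arm_command(
  series=[
    [0.039, 0.021, 0, -0.084],
    [0.078, 0.042, 0, -0.168],
    [0.117, 0.063, 0, -0.252],
    [0.156, 0.084, 0, -0.336],
    [0.192, 0.1035, 0, -0.415],
  ],
)

```text
time: 3.6
ee_pos: [0.5234, -0.3296, 0.2313]
tcp_rot: [180.0, 0.0, 79.4]
wrist_force: [0.0, -0.3, -0.2]
opening: -0.0002
grasp_force: 0.0
```

>>> arm_command(
  series=[
    [0, 0, 0.04, 0],
    [0, 0, 0.08, 0],
    [0, 0, 0.12, 0],
    [0, 0, 0.14, 0],
    [0, 0, 0.14, 0],
  ],
)

```text
time: 4.1
ee_pos: [0.5202, -0.3298, 0.0876]
tcp_rot: [-179.7, -0.1, 79.2]
wrist_force: [0.2, 1.0, -0.5]
opening: 0.0
grasp_force: 0.0
```

```bash
python3 go.py -.140 0 .045
```

```text
t 4.1 local x,y,z [-0.1415  0.0021  0.0876] rot [-1.7969e+02 -1.2000e-01  7.9180e+01] F u,w,z [ 0.98 -0.05 -0.51] op 0.0
shift [0.0014 0.0023 0.0426] turn -0.0056
```

>>> arm_command(
  series=[
    [0, 0.002, 0.02, 0],
    [0, 0.002, 0.038, 0],
    [0, 0.002, 0.044, 0],
    [0, 0.002, 0.044, 0],
    [0, 0.002, 0.044, 0],
  ],
)

```text
time: 4.6
ee_pos: [0.5243, -0.3316, 0.0489]
tcp_rot: [179.9, 0.0, 79.2]
wrist_force: [0.1, 0.1, -0.2]
opening: -0.0
grasp_force: 0.0
```

```bash
python3 go.py -.125 0 .045
python3 - <<'E'
from fit import *
c=bot.camera("scene");cv2.imwrite("pics/pre.png",cv2.resize(c["color"][100:280,80:300],None,fx=3,fy=3,interpolation=cv2.INTER_CUBIC))
E
```

```text
t 4.6 local x,y,z [-0.1426 -0.0023  0.0489] rot [1.7991e+02 4.0000e-02 7.9170e+01] F u,w,z [ 0.14 -0.08 -0.2 ] op -0.0
shift [ 0.0175 -0.0024  0.0038] turn -0.0057
```

View pics/pre.png

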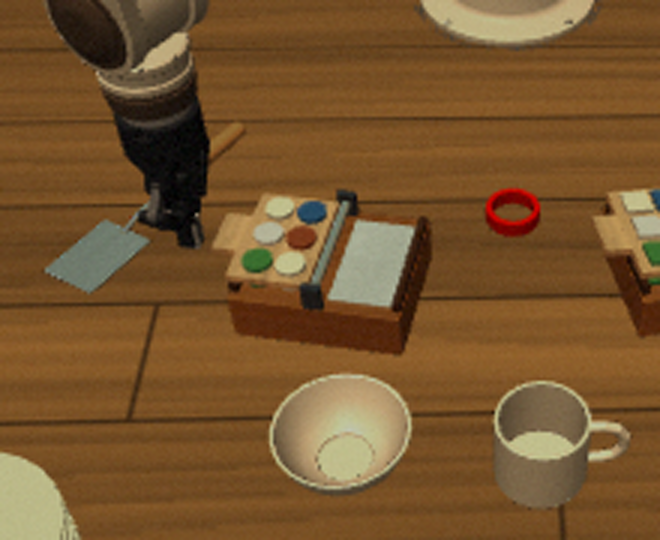

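The fingertips hang just outside the tab (fingers at about (190,230), tab at (225,235)), clear of the spatula. Next I edge in to contact.

>>> arm_command(
  series=[
    [0.006, -0.001, 0.004, 0],
    [0.012, -0.001, 0.004, 0],
    [0.016, -0.001, 0.004, 0],
    [0.018, -0.001, 0.004, 0],
    [0.019, -0.001, 0.004, 0],
  ],
)

```text
time: 5.15
ee_pos: [0.5265, -0.312, 0.0435]
tcp_rot: [180.0, 0.0, 79.2]
wrist_force: [-0.0, -0.1, -0.2]
opening: -0.0003
grasp_force: 0.0
```

```bash
python3 go.py -.123 0 .045
```

```text
t 5.15 local x,y,z [-0.1229 -0.0009  0.0435] rot [1.7999e+02 1.0000e-02 7.9200e+01] F u,w,z [-0.08  0.01 -0.19] op -0.0003
shift [-0.0001 -0.0009 -0.0015] turn -0.0053
```

>>> arm_command(
  series=[
    [0.0005, 0, 0, 0],
    [0.001, 0, 0, 0],
    [0.0015, 0, 0, 0],
    [0.002, 0, 0, 0],
    [0.002, 0, 0, 0],
  ],
)

```text
time: 5.65
ee_pos: [0.5266, -0.3106, 0.0433]
tcp_rot: [180.0, 0.0, 79.2]
wrist_force: [0.7, -0.7, -0.4]
opening: -0.0001
grasp_force: 0.5
```

```bash
python3 go.py -.123 0 .045
```

```text
t 5.65 local x,y,z [-0.1214 -0.0008  0.0433] rot [1.800e+02 1.000e-02 7.916e+01] F u,w,z [-0.59 -0.77 -0.43] op -0.0001
shift [-0.0016 -0.0008 -0.0017] turn -0.0059
```

>>> arm_command(
  series=[
    [0.0005, 0, 0, 0],
    [0.001, 0, 0, 0],
    [0.0015, 0, 0, 0],
    [0.0015, 0, 0, 0],
    [0.0015, 0, 0, 0],
  ],
)

```text
time: 6.15
ee_pos: [0.5266, -0.3105, 0.0433]
tcp_rot: [180.0, 0.2, 79.1]
wrist_force: [-1.7, -8.8, -1.3]
opening: 0.0001
grasp_force: 4.7
```

```bash
python3 go.py -.123 0 .045
```

```text
t 6.15 local x,y,z [-0.1214 -0.0008  0.0433] rot [1.80e+02 1.60e-01 7.91e+01] F u,w,z [-8.98  0.09 -1.26] op 0.0001
shift [-0.0016 -0.0007 -0.0017] turn -0.007
```

>>> arm_command(
  series=[
    [0, 0, -0.002, 0],
    [0, 0, -0.004, 0],
    [0, 0, -0.006, 0],
    [0, 0, -0.008, 0],
    [0.0003, 0, -0.01, 0],
  ],
)

```text
time: 6.65
ee_pos: [0.5267, -0.3101, 0.0533]
tcp_rot: [-180.0, 0.2, 79.1]
wrist_force: [-1.5, -8.7, -1.6]
opening: 0.0001
grasp_force: 4.8
```

```bash
python3 go.py
python3 - <<'E'
from fit import *
c=bot.camera("scene");print(bot.mark_of("scene","round_tab")[:1]);cv2.imwrite("pics/up1.png",cv2.resize(c["color"][140:230,130:250],None,fx=5,fy=5,interpolation=cv2.INTER_CUBIC))
E
```

```text
t 6.65 local x,y,z [-0.121  -0.0007  0.0533] rot [-1.80e+02  1.60e-01  7.91e+01] F u,w,z [-8.87 -0.13 -1.59] op 0.0001
[{'location': [151.8, 173.6], 'confidence': 0.67}]
```

View pics/up1.png

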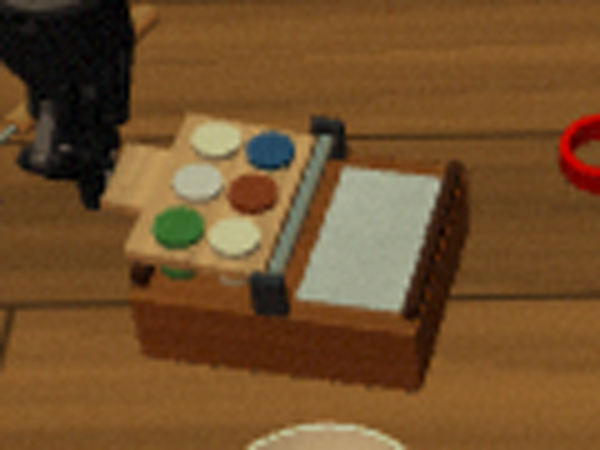

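>>> arm_command(
  series=[
    [0.0001, 0, -0.002, 0],
    [0.0003, 0, -0.004, 0],
    [0.0005, 0, -0.006, 0],
    [0.0007, 0, -0.008, 0],
    [0.001, 0, -0.01, 0],
  ],
)

```text
time: 7.25
ee_pos: [0.5269, -0.3091, 0.0634]
tcp_rot: [180.0, 0.1, 79.1]
wrist_force: [-1.1, -7.6, -1.0]
opening: 0.0002
grasp_force: 4.2
```

```bash
python3 go.py
python3 - <<'E'
from fit import *
c=bot.camera("scene");print(bot.mark_of("scene","round_tab")[:1]);cv2.imwrite("pics/up2.png",cv2.resize(c["color"][140:230,130:250],None,fx=5,fy=5,interpolation=cv2.INTER_CUBIC))
for th in (0,5,10,15):
    t=np.radians(th);print(th,proj(c,stand((.548,-.191,79.5),[-.112*np.cos(t),0,.07+.112*np.sin(t)])))
E
```

```text
t 7.25 local x,y,z [-0.1199 -0.0008  0.0634] rot [1.80e+02 1.40e-01 7.91e+01] F u,w,z [-7.7  -0.31 -1.04] op 0.0002
[{'location': [152.9, 171.8], 'confidence': 0.84}]
0 [[152.56732851 176.04159202]]
5 [[152.13044691 173.68880445]]
10 [[151.97128107 171.35733322]]
15 [[152.09632052 169.06555445]]
```

View pics/up2.png

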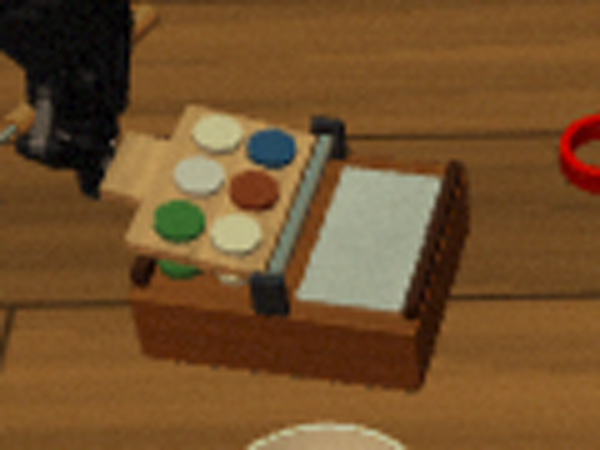

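The leaf is lifting on friction: about 10°, contact force near 8 N, tab now at (153,172). I'll follow the arc.

>>> arm_command(
  series=[
    [0.001, 0, -0.006, 0],
    [0.0023, 0, -0.0115, 0],
    [0.0038, 0, -0.017, 0],
    [0.0057, 0, -0.0225, 0],
    [0.0078, 0, -0.028, 0],
  ],
)

```text
time: 7.85
ee_pos: [0.5285, -0.301, 0.0917]
tcp_rot: [180.0, 0.1, 79.1]
wrist_force: [-0.6, -5.1, 0.3]
opening: -0.0003
grasp_force: 2.9
```

```bash
python3 go.py
python3 - <<'E'
import numpy as np
f=lambda t:np.array([112*(1-np.cos(t))-4*np.sin(t),112*np.sin(t)-4*np.cos(t)+4])
for a in range(25,90,15):
    print(a,[np.round(f(np.radians(a+3*i))-f(np.radians(a)),1).tolist() for i in range(1,6)])
from h import *
bot.camera("scene");print(bot.mark_of("scene","round_tab")[:1])
E
```

```text
t 7.85 local x,y,z [-0.1117 -0.0008  0.0917] rot [1.7999e+02 1.1000e-01 7.9110e+01] F u,w,z [-5.14 -0.39  0.31] op -0.0003
25 [[2.4, 5.3], [5.1, 10.5], [8.1, 15.6], [11.3, 20.5], [14.8, 25.2]]
40 [[3.7, 4.5], [7.7, 8.9], [11.9, 13.0], [16.3, 16.9], [20.9, 20.5]]
55 [[4.8, 3.4], [9.7, 6.6], [14.8, 9.5], [20.1, 12.1], [25.5, 14.4]]
70 [[5.5, 2.1], [11.1, 3.8], [16.8, 5.3], [22.5, 6.5], [28.3, 7.3]]
85 [[5.8, 0.6], [11.7, 0.8], [17.6, 0.8], [23.4, 0.4], [29.3, -0.2]]
[{'location': [155.4, 164.4], 'confidence': 0.86}]
```

>>> arm_command(
  series=[
    [0.0025, 0, -0.0053, 0],
    [0.0052, 0, -0.0105, 0],
    [0.0082, 0, -0.0156, 0],
    [0.0114, 0, -0.0205, 0],
    [0.015, 0, -0.0252, 0],
  ],
)

```text
time: 8.45
ee_pos: [0.5314, -0.2859, 0.1168]
tcp_rot: [180.0, 0.1, 79.1]
wrist_force: [-1.6, -5.6, 2.1]
opening: -0.0
grasp_force: 2.7
```

>>> arm_command(
  series=[
    [0.0037, 0, -0.0045, 0],
    [0.0077, 0, -0.0089, 0],
    [0.0119, 0, -0.013, 0],
    [0.0163, 0, -0.0169, 0],
    [0.021, 0, -0.0205, 0],
  ],
)

```text
time: 8.95
ee_pos: [0.5355, -0.2644, 0.1374]
tcp_rot: [180.0, 0.0, 79.2]
wrist_force: [-1.5, -4.0, 3.0]
opening: -0.0
grasp_force: 2.1
```

```bash
python3 go.py
python3 - <<'E'
from fit import *
c=bot.camera("scene");print(bot.mark_of("scene","round_tab")[:1]);cv2.imwrite("pics/up3.png",cv2.resize(c["color"][120:230,130:270],None,fx=4,fy=4,interpolation=cv2.INTER_CUBIC))
for th in (45,55,65):
    t=np.radians(th);print(th,proj(c,stand((.548,-.191,79.5),[-.112*np.cos(t),0,.07+.112*np.sin(t)])))
E
```

```text
t 8.95 local x,y,z [-0.0744 -0.0011  0.1374] rot [1.7998e+02 1.0000e-02 7.9170e+01] F u,w,z [-4.23  0.71  3.02] op -0.0
[{'location': [163.5, 156.0], 'confidence': 0.72}]
45 [[158.89232069 157.20234912]]
55 [[163.33615355 154.40371864]]
65 [[168.69496649 152.39536129]]
```

View pics/up3.png

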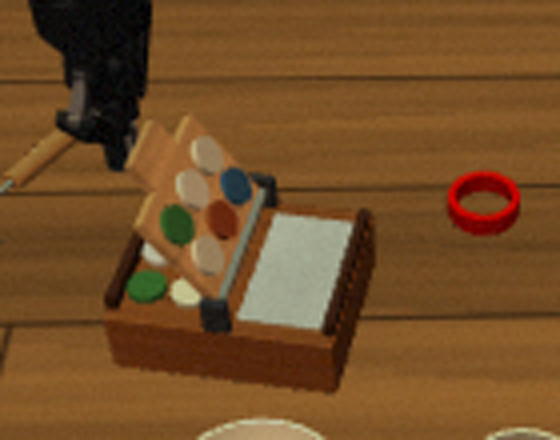

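Leaf at about 55° (tab (163,156) agrees with the model). Carrying on to 85°.

>>> arm_command(
  series=[
    [0.0048, 0, -0.0034, 0],
    [0.0097, 0, -0.0066, 0],
    [0.0148, 0, -0.0095, 0],
    [0.0201, 0, -0.0121, 0],
    [0.0255, 0, -0.0144, 0],
  ],
)

```text
time: 9.55
ee_pos: [0.5402, -0.2389, 0.1513]
tcp_rot: [-180.0, -0.0, 79.2]
wrist_force: [0.2, -2.0, -0.9]
opening: -0.0001
grasp_force: 0.8
```

>>> arm_command(
  series=[
    [0.0055, 0, -0.0021, 0],
    [0.0111, 0, -0.0038, 0],
    [0.0168, 0, -0.0053, 0],
    [0.0225, 0, -0.0065, 0],
    [0.0283, 0, -0.0073, 0],
  ],
)

```text
time: 10.05
ee_pos: [0.5456, -0.2113, 0.1588]
tcp_rot: [-180.0, 0.0, 79.2]
wrist_force: [0.8, -1.6, -1.4]
opening: 0.0001
grasp_force: 0.7
```

```bash
python3 go.py
python3 - <<'E'
import numpy as np
def g(d):
    t=np.radians(d);r=90+min(max(d-90,0),20)*.25
    return np.array([-r*np.cos(t)-4*np.sin(t)-9.4, 70+r*np.sin(t)-4*np.cos(t)])
for a in range(85,180,15):
    print(a,np.round(g(a),1),[np.round(g(min(a+3*i,180))-g(a),1).tolist() for i in range(1,6)])
E
```

```text
t 10.05 local x,y,z [-0.0204 -0.0013  0.1588] rot [-179.99    0.     79.17] F u,w,z [-1.45 -1.07 -1.37] op 0.0001
85 [-21.2 159.3] [[4.7, 0.5], [9.4, 1.0], [14.2, 1.7], [19.0, 2.2], [24.0, 2.5]]
100 [  2.7 161.8] [[5.0, -0.0], [9.9, -0.3], [14.9, -0.9], [19.8, -2.2], [24.4, -4.0]]
115 [ 27.1 157.8] [[4.5, -2.0], [9.0, -4.3], [13.3, -6.8], [17.5, -9.5], [21.5, -12.4]]
130 [ 48.6 145.3] [[3.9, -3.1], [7.6, -6.5], [11.1, -10.0], [14.4, -13.7], [17.5, -17.6]]
145 [ 66.1 127.8] [[2.9, -4.0], [5.6, -8.2], [8.1, -12.5], [10.4, -17.0], [12.4, -21.5]]
160 [ 78.5 106.3] [[1.8, -4.7], [3.3, -9.4], [4.6, -14.2], [5.6, -19.1], [6.4, -24.0]]
175 [84.9 82.3] [[0.5, -5.0], [0.7, -8.3], [0.7, -8.3], [0.7, -8.3], [0.7, -8.3]]
```

>>> arm_command(
  series=[
    [0.0047, 0, -0.0005, 0],
    [0.0094, 0, -0.001, 0],
    [0.0142, 0, -0.0017, 0],
    [0.019, 0, -0.0022, 0],
    [0.024, 0, -0.0025, 0],
  ],
)

```text
time: 10.55
ee_pos: [0.5502, -0.1879, 0.1613]
tcp_rot: [180.0, 0.0, 79.2]
wrist_force: [-0.5, -2.1, -0.3]
opening: -0.0001
grasp_force: 0.8
```

>>> arm_command(
  series=[
    [0.005, 0, 0, 0],
    [0.0099, 0, 0.0003, 0],
    [0.0149, 0, 0.0009, 0],
    [0.0198, 0, 0.0022, 0],
    [0.0244, 0, 0.004, 0],
  ],
)

```text
time: 11.05
ee_pos: [0.5548, -0.1638, 0.1572]
tcp_rot: [180.0, -0.0, 79.2]
wrist_force: [-0.1, -1.2, 0.4]
opening: 0.0001
grasp_force: 0.6
```

```bash
python3 go.py
python3 - <<'E'
from fit import *
c=bot.camera("scene");print(bot.mark_of("scene","round_tab")[:1]);cv2.imwrite("pics/up4.png",cv2.resize(c["color"][100:230,130:290],None,fx=4,fy=4,interpolation=cv2.INTER_CUBIC))
for th in (105,115,125):
    t=np.radians(th);print(th,proj(c,stand((.548,-.191,79.5),[-.112*np.cos(t),0,.07+.112*np.sin(t)])))
E
```

```text
t 11.05 local x,y,z [ 0.028  -0.0017  0.1572] rot [ 1.7999e+02 -1.0000e-02  7.9170e+01] F u,w,z [-1.16 -0.07  0.43] op 0.0001
[{'location': [202.1, 155.4], 'confidence': 0.83}]
105 [[195.3027818  153.55422736]]
115 [[202.02998081 156.12373909]]
125 [[208.28400865 159.45732819]]
```

View pics/up4.png

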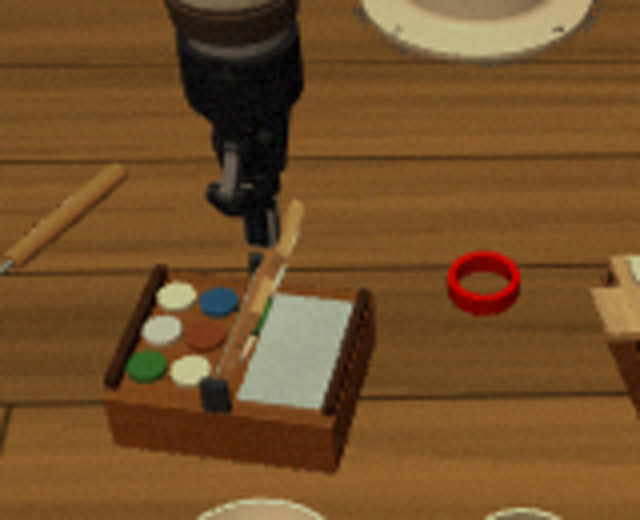

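The leaf is past upright at about 115° (tab at (202,155) matches). Next it gets pushed over and down.

>>> arm_command(
  series=[
    [0.0045, 0, 0.002, 0],
    [0.009, 0, 0.0043, 0],
    [0.0133, 0, 0.0068, 0],
    [0.0175, 0, 0.0095, 0],
    [0.0215, 0, 0.0124, 0],
  ],
)

```text
time: 11.65
ee_pos: [0.5588, -0.1427, 0.1446]
tcp_rot: [180.0, -0.0, 79.2]
wrist_force: [-0.7, 0.5, 1.9]
opening: -0.0001
grasp_force: 0.6
```

>>> arm_command(
  series=[
    [0.0039, 0, 0.0031, 0],
    [0.0076, 0, 0.0065, 0],
    [0.0111, 0, 0.01, 0],
    [0.0144, 0, 0.0137, 0],
    [0.0175, 0, 0.0176, 0],
  ],
)

```text
time: 12.15
ee_pos: [0.562, -0.1257, 0.1269]
tcp_rot: [180.0, -0.0, 79.2]
wrist_force: [-0.8, 0.1, 0.7]
opening: 0.0001
grasp_force: 0.5
```

>>> arm_command(
  series=[
    [0.0029, 0, 0.004, 0],
    [0.0056, 0, 0.0082, 0],
    [0.0081, 0, 0.0125, 0],
    [0.0104, 0, 0.017, 0],
    [0.0124, 0, 0.0215, 0],
  ],
)

```text
time: 12.65
ee_pos: [0.5643, -0.1136, 0.1053]
tcp_rot: [-180.0, -0.0, 79.2]
wrist_force: [-0.2, 0.3, 2.0]
opening: 0.0001
grasp_force: 0.4
```

```bash
python3 go.py
```

```text
t 12.65 local x,y,z [ 0.0791 -0.0019  0.1053] rot [-180.     -0.     79.17] F u,w,z [0.21 0.27 1.95] op 0.0001
```

>>> arm_command(
  series=[
    [0.0018, 0, 0.0047, 0],
    [0.0033, 0, 0.0094, 0],
    [0.0046, 0, 0.0142, 0],
    [0.0056, 0, 0.0191, 0],
    [0.0064, 0, 0.024, 0],
  ],
)

```text
time: 13.15
ee_pos: [0.5655, -0.1074, 0.0812]
tcp_rot: [-180.0, -0.0, 79.2]
wrist_force: [0.1, 0.1, 1.2]
opening: -0.0001
grasp_force: 0.4
```

>>> arm_command(
  series=[
    [0.0003, 0, 0.002, 0],
    [0.0005, 0, 0.004, 0],
    [0.0007, 0, 0.006, 0],
    [0.0007, 0, 0.0075, 0],
    [0.0007, 0, 0.0075, 0],
  ],
)

```text
time: 13.65
ee_pos: [0.5656, -0.1068, 0.0742]
tcp_rot: [180.0, -0.0, 79.2]
wrist_force: [-0.1, 0.2, -1.0]
opening: 0.0002
grasp_force: 0.0
```

```bash
python3 go.py
```

```text
t 13.65 local x,y,z [ 0.086  -0.002   0.0742] rot [179.99  -0.    79.17] F u,w,z [ 0.18  0.09 -1.02] op 0.0002
```

>>> arm_command(
  series=[
    [0, 0, 0.0005, 0],
    [0, 0, 0.001, 0],
    [0, 0, 0.0015, 0],
    [0, 0, 0.0015, 0],
    [0, 0, 0.0015, 0],
  ],
)

```text
time: 14.15
ee_pos: [0.5658, -0.1069, 0.074]
tcp_rot: [179.9, 0.0, 79.2]
wrist_force: [-3.0, 1.3, 9.2]
opening: 0.0002
grasp_force: 4.7
```

```bash
python3 go.py
```

```text
t 14.15 local x,y,z [ 0.086  -0.0021  0.074 ] rot [179.93   0.    79.17] F u,w,z [0.77 3.15 9.18] op 0.0002
```

It is firm at z = 0.074, exactly where the flat leaf's top face must be, at 9 N. I'll retreat straight up.

>>> arm_command(
  series=[
    [0, 0, -0.005, 0],
    [0, 0, -0.03, 0],
    [0, 0, -0.07, 0],
    [0, 0, -0.11, 0],
    [0, 0, -0.14, 0],
  ],
)

```text
time: 14.65
ee_pos: [0.5658, -0.1069, 0.2154]
tcp_rot: [179.9, -0.0, 79.2]
wrist_force: [0.3, -0.5, 0.2]
opening: -0.0002
grasp_force: 0.0
```

>>> arm_command(
  series=[
    [-0.02, 0.02, 0, 0],
    [-0.06, 0.06, 0, 0],
    [-0.09, 0.09, 0, 0],
    [-0.11, 0.11, 0, 0],
    [-0.11, 0.11, 0, 0],
  ],
)

```text
time: 15.15
ee_pos: [0.654, -0.2386, 0.21]
tcp_rot: [-179.9, 0.0, 79.0]
wrist_force: [0.1, 0.4, -0.1]
opening: 0.0003
grasp_force: 0.0
```

```bash
python3 go.py
python3 - <<'E'
from fit import *
c=bot.camera("scene");cv2.imwrite("pics/end.png",cv2.resize(c["color"],(800,600)))
print(bot.mark_of("scene","round_tab")[:1])
for th in (172,180):
    t=np.radians(th);print(th,proj(c,stand((.548,-.191,79.5),[-.112*np.cos(t),0,.07+.112*np.sin(t)])))
E
```

```text
t 15.15 local x,y,z [-0.0275 -0.1129  0.21  ] rot [-179.86    0.     79.02] F u,w,z [ 0.45 -0.07 -0.12] op 0.0003
[{'location': [224.8, 187.4], 'confidence': 0.82}]
172 [[225.85099189 180.90862137]]
180 [[226.41159825 184.72484311]]
```

View pics/end.png

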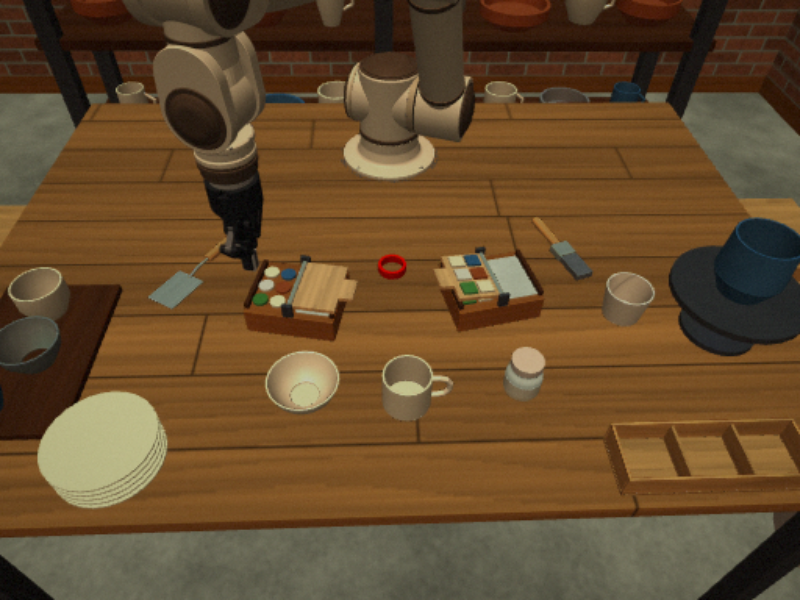

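The leaf lies flat on the left (tab at (348,290) in the picture), everything else is in place and the arm is clear. Handing in.

```bash
python3 -c "
from workcell import bot
print(bot.job_done())"
```

```text
the job is handed in; nothing more can be done
None
```

I turned the round-tile leaf over the spine and pressed it flat on the left side. The last picture shows it flat, the arm clear, and the square-tile leaf and loose things where they were. The job is handed in, but no verdict came back.

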